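# Unlatch the large equipment case in the storeroom

## Task

Unlatch the larger of the two metal cases so that its lid can be opened: swing the flat keeper on its lid fully aside, about a quarter turn, because it blocks the bolt, then draw the bolt all the way back. Leave both knobs like that, and leave the latch of the smaller case shut.

Things in the scene. Friction and masses are not known exactly. Their poses are not given: they have to be found in the camera images.
- keeper (a joint): Swing keeper on the large case: flat steel bar 91 x 18 mm lying on the lid in line behind the bolt, on an upright pivot at its end away from the bolt. Value in rad: 0 = shut (a strut, 4 mm behind the bolt's tail), 1.6 = fully aside (stop). Opens counter-clockwise seen from above. Stiff (0.06 N m), stays where left. The case is an aluminium box 330 x 250 x 130 mm with black corners.
- keeper_knob (a point): The keeper's round upright knob, 16 mm in diameter. The point is on its axis, 40 mm above the lid, 15 mm below the knob's top and 26 mm above the bar. Axes turn with the keeper: x along the bar, from pivot to free end; z up. The pivot's axis is 60 mm away along -x. A loose tape roll (56 mm wide, 24 high) lies on the lid by the pivot, off to the side away from the swing.
- bolt (a joint): Slide bolt on the large case's lid. Value in m: 0 = shut, 0.055 = fully drawn (end stop). It is drawn towards the keeper's pivot, with 2 to 3 N, and stays where it is left. Until the keeper is aside it can be drawn by 4 mm only.
- bolt_knob (a point): The bolt's round upright knob, 18 mm in diameter, with a 22 mm rim at its top. The point is on its axis, 40 mm above the lid, 16 mm below the top. Axes are the case's: x along the bolt towards its nose, so it is drawn along -x; z up. With all shut, the keeper's knob is 80 mm and its pivot 140 mm away along -x. A fixed guide, 18 mm high, begins 20 mm away along +x.
- small_keeper (a joint): Keeper of the same make on the smaller case (260 x 180 x 85 mm, also aluminium with black corners). Value in rad, 0 = shut. Not to be opened.

How it is judged:
By the outcome, as a careful person would: the job done as asked, in the order asked, and still so for the second after the job is handed in, with the robot touching nothing.
It also fails if it takes over 43 s, if anything falls off the work surface, if the arm or the gripper's body presses on something with over 40 N, if the wrist force passes 120 N, or if a joint passes its speed limit or range.

## Robot

A 6-joint arm with a two-finger parallel gripper is mounted at the origin on the work surface. World frame = base frame: x ahead of the robot, y to its left, z up, the work surface at z = 0. Lengths are in m, angles in rad, forces in N, time in s.
With the tool pointing down it reaches from about 0.25 to 0.775 m from the base axis. Payload 4 kg.
Tool frame: the origin (TCP) lies midway between the tips of the shut fingers; the grasp point (between the pads) lies 19 mm behind it; z points along the fingers, y is the direction in which the jaws open and shut (so a half turn about z gives the same grasp; the last joint's range is limited). The gripper opens to 94 mm and grips with 3 to 60 N. Pads are 16 mm wide; open, the fingers measure 119 mm over their backs; the gripper's body (75 mm by 177 mm) begins 78 mm behind the grasp point.
Start: joints at [1.094, 0.087, 1.371, -0, 1.684, -0.103], TCP at [0.201, 0.512, 0.166] pointing down, gripper open.
Joint ranges: [-3.1, 3.1], [-0.76, 2.03], [0.27, 2.55], [-1.08, 4.22], [0.17, 2.65], [-2.57, 2.57]. Speed limits (rad/s): [2.79, 2.79, 3.14, 3.14, 3.14, 3.14].

## Interface

Orientations are given as [roll, pitch, yaw] about the fixed x, y, z axes, in that order (R = Rz(yaw) Ry(pitch) Rx(roll)).
In Python, from bench import robot gives the robot as it stands.
- The arm moves only by the tool servo_tool, never from a script. Its argument "rows" is a list of rows, each a list of 2 entries, a list of its own where there are three numbers: the shift along the tool's x, y, z normalised to -1 to 1, where 1 is 0.08 m, then the turn about the tool's z normalised to -1 to 1, where 1 is pi/2 rad. A call has 1 to 12 rows; each row is the pose to reach, as a shift and turn from the pose commanded when the call began, along the tool's axes at that moment; what a row does not reach only later rows make up. A row lasts 1/12 s, in which the tool goes at most 41.7 mm and 7.16 degrees, less where a joint would pass 70% of its speed; a pose out of reach is approached as far as the arm can. A call with a number of a shift or a turn outside -1 to 1 is refused whole. A call with a gripper value outside its range is refused whole. "grip" is the closure, from -1 (fully open) to 1 (shut), set as the call begins (left out, the last holds). The fingers move at their own pace and stop on an object; the grip force is fixed at half the most. Time passes only in rows, so rows that repeat a pose let the fingers close. It gives the time, the measured TCP pose, the force and the opening at its end, in the units of the state.
- robot.get_obs(): the state, without advancing time (a new reading comes with each control period).
- robot.snapshot(name): name is "scene" or "top" or "wrist"; returns a dict with "pixels" (420x560x3 uint8, red, green, blue), "camera_matrix" (3x3 intrinsics, pixels), "D" ([k1, k2, p1, p2, k3] as OpenCV has them; the pictures are not rectified), "world_from_camera" (4x4, takes a point from camera to world coordinates). Camera axes: x right, y down, z forward; pixel columns grow to the right and rows downward; lengths in m; the calibration is good to about 2 mm. A picture is of the moment at which its call begins. There is no depth.
- robot.close_job(): hands the job in, once; it reports no verdict.
The state is a dict: "time": time; "joint_positions": joint angles; "qvel": joint speeds; "joint_torque": joint torques, N m; "tool_pos": TCP position; "ee_rot": TCP orientation; "wrist_force": force on the tool from outside, world axes, zero at the start; "wrist_torque": the same for the moment, N m; "width": finger opening in m.
Only numpy, scipy, OpenCV 4.12 (cv2) and the standard library are available. Lean on these libraries where they do the work, as an engineer would, in place of code of your own. Each camera call takes 0.05 s, during which the arm holds its last target.

## Working session

There is one attempt and no reset: what is moved stays moved. The work goes in short steps, Python scripts to look and compute and a tool call to move; the robot and the scene stay as the last step left them, time stands still between calls to the robot, and variables do not carry over. Pictures are saved under pics/ and viewed, and the job is handed in when it is done.

Besides the shell and the picture viewer there is one more tool, called after ">>>" as name([rows], argument=value, ...), one row to a line, values as JSON. servo_tool: Moves the arm, as the interface text tells. Its arguments: {"type":"object","properties":{"rows":{"type":"array"},"grip":{"type":"number"}},"required":["rows"]}

```bash
mkdir -p pics; cat > h.py <<'E'
import cv2,numpy as np,pickle
from bench import robot
def snap(n,f):
    s=robot.snapshot(n); s={k:np.array(v) for k,v in s.items()}
    pickle.dump(s,open(f'{f}.pkl','wb')); cv2.imwrite(f'pics/{f}.png',cv2.cvtColor(s['pixels'],cv2.COLOR_RGB2BGR)); return s
def ld(f): return pickle.load(open(f'{f}.pkl','rb'))
def ray(s,u,v):
    p=cv2.undistortPoints(np.array([[[u,v]]],float),s['camera_matrix'],s['D'])[0,0]
    T=s['world_from_camera']; return T[:3,3],T[:3,:3]@np.array([p[0],p[1],1])
def onz(s,u,v,z):
    o,d=ray(s,u,v); return o+d*(z-o[2])/d[2]
def tri(a,pa,b,pb):
    o,d=ray(a,*pa);q,e=ray(b,*pb)
    M=np.stack([d,-e],1);t=np.linalg.lstsq(M,q-o,rcond=None)[0]
    A=o+d*t[0];B=q+e*t[1];return (A+B)/2,np.linalg.norm(A-B)
def proj(s,P):
    T=np.linalg.inv(s['world_from_camera']);r=cv2.Rodrigues(T[:3,:3])[0]
    return cv2.projectPoints(np.array(P,float).reshape(-1,1,3),r,T[:3,3],s['camera_matrix'],s['D'])[0][:,0]
E
python3 - <<'E'
from h import *
np.set_printoptions(precision=4,suppress=True)
for n in ['scene','top','wrist']:
    s=snap(n,n+'0'); print(n,s['world_from_camera'][:3],s['camera_matrix'][0,0])
print(robot.get_obs())
E
```

```text
scene [[-0.7843  0.5003 -0.3667  0.865 ]
 [ 0.6203  0.6394 -0.4543  0.3787]
 [ 0.0072 -0.5838 -0.8119  0.8957]] 533.0246920225826
top [[ 0.0096 -0.9748  0.2231  0.2889]
 [-0.9999 -0.0087  0.005  -0.0027]
 [-0.0029 -0.2231 -0.9748  1.1368]] 496.6175815623531
wrist [[ 0.3657  0.9031  0.2253  0.1347]
 [ 0.9307 -0.3541 -0.0916  0.5384]
 [-0.0029  0.2431 -0.97    0.3837]] 341.8623983226167
{'time': 0.15, 'joint_positions': array([ 1.0939,  0.0878,  1.3719, -0.    ,  1.6836, -0.1031]), 'qvel': array([ 0.0017, -0.0019, -0.0042,  0.0005, -0.0006, -0.0011]), 'joint_torque': array([  0.0014, -34.0644, -30.2795,   0.0719,   0.0306,  -0.0001]), 'tool_pos': array([0.2006, 0.5116, 0.1653]), 'ee_rot': array([-3.1399, -0.0002,  2.7678]), 'wrist_force': array([0.2432, 0.7327, 0.4611]), 'wrist_torque': array([-0.0495,  0.0216,  0.0348]), 'width': 0.09407230348469814}
```

View pics/scene0.png

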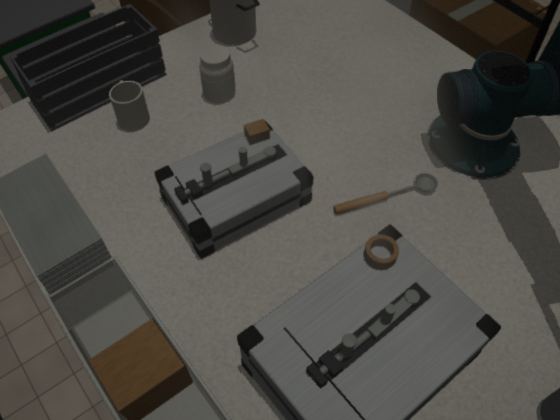

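View pics/top0.png

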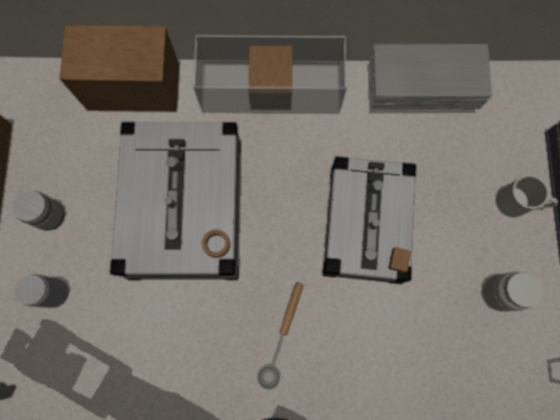

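View pics/wrist0.png

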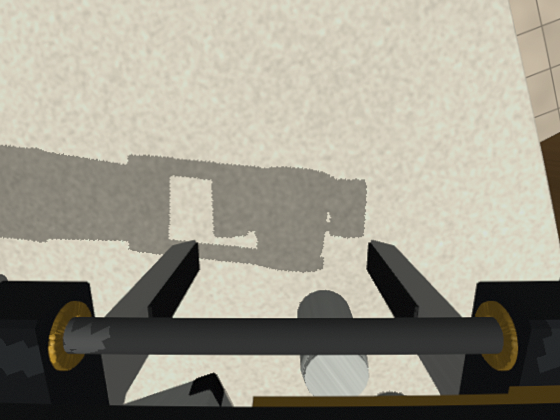

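```bash
python3 - <<'E'
from h import *
a=ld('top0')['pixels'][110:290,95:255][:,:,::-1]; b=ld('scene0')['pixels'][220:420,225:505][:,:,::-1]
g=lambda x:np.clip(255*(x/255.)**.6,0,255).astype('uint8')
cv2.imwrite('pics/tz.png',cv2.resize(g(a),None,fx=3.3,fy=3.3,interpolation=2)); cv2.imwrite('pics/sz.png',cv2.resize(g(b),None,fx=2.8,fy=2.8,interpolation=2))
E
```

```text
(no output)
```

View pics/tz.png

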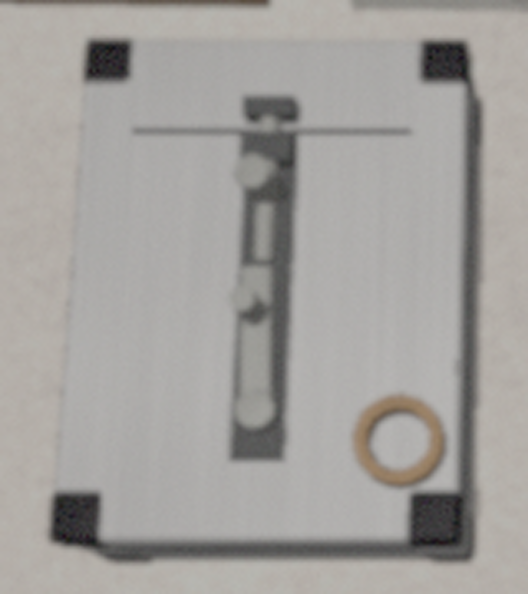

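View pics/sz.png

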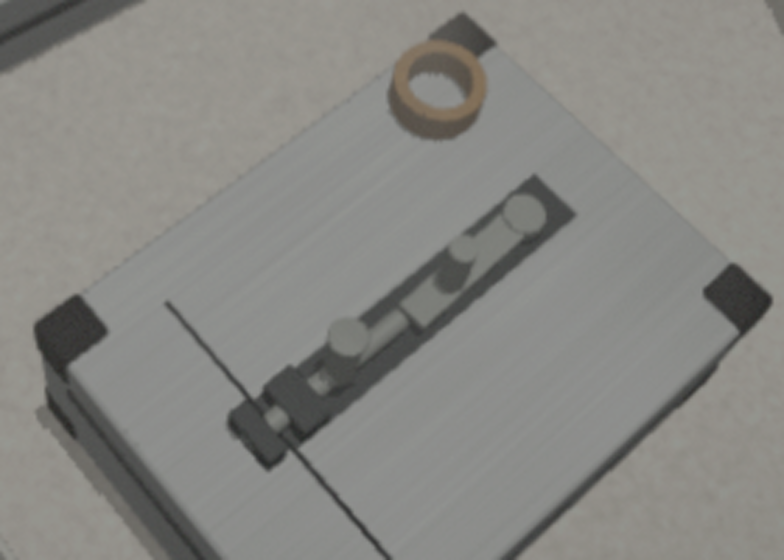

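```bash
python3 - <<'E'
from h import *
np.set_printoptions(precision=4,suppress=True)
t=ld('top0');s=ld('scene0')
for n,a,b in [('bolt',(172,161.5),(349.3,340.4)),('keep',(170,198.5),(390,308.6)),('piv',(172.3,233.9),(412.5,296.4))]:
    z={'bolt':.186,'keep':.185,'piv':.145}[n]
    print(n,tri(t,a,s,b),onz(t,*a,z),onz(s,*b,z))
for c in [(85,40),(468,40),(52,543),(462,550)]:
    print(onz(t,c[0]/3.3+95,c[1]/3.3+110,.13))
E
```

```text
bolt (array([0.6149, 0.2152, 0.1799]), np.float64(0.0031702813960666604)) [0.6137 0.2125 0.186 ] [0.6162 0.2179 0.186 ]
keep (array([0.5365, 0.2155, 0.1819]), np.float64(0.00559485319248544)) [0.5371 0.2124 0.185 ] [0.5364 0.2186 0.185 ]
piv (array([0.4736, 0.2148, 0.1402]), np.float64(0.002684232494110225)) [0.4734 0.2125 0.145 ] [0.4754 0.2169 0.145 ]
[0.721  0.3404 0.13  ]
[0.7239 0.0897 0.13  ]
[0.3919 0.3346 0.13  ]
[0.3895 0.0843 0.13  ]
```

>>> servo_tool([
  [[-0.3, -0.3, -0.5], 0.08],
  [[-0.6, -0.6, -1], 0.16],
  [[-1, -1, -1], 0.24],
  [[-1, -1, -1], 0.32],
  [[-1, -1, -1], 0.4],
  [[-1, -1, -1], 0.48],
  [[-1, -1, -1], 0.56],
  [[-1, -1, -1], 0.64],
  [[-1, -1, -1], 0.72],
  [[-1, -1, -1], 0.8],
  [[-1, -1, -1], 0.87],
  [[-1, -1, -1], 0.9],
], grip=-1)

```text
time: 1.15
tool_pos: [0.246, 0.4081, 0.2458]
ee_rot: [-3.141, 0.001, 1.349]
wrist_force: [0.5, -0.1, -0.9]
width: 0.0942
```

>>> servo_tool([
  [[-0.3, 0.3, -0.2], 0.08],
  [[-0.6, 0.6, -0.2], 0.16],
  [[-1, 1, -0.2], 0.24],
  [[-1, 1, -0.2], 0.32],
  [[-1, 1, -0.2], 0.4],
  [[-1, 1, -0.2], 0.48],
  [[-1, 1, -0.2], 0.56],
  [[-1, 1, -0.2], 0.64],
  [[-1, 1, -0.2], 0.72],
  [[-1, 1, -0.2], 0.8],
  [[-1, 1, -0.2], 0.859],
  [[-1, 1, -0.2], 0.859],
])

```text
time: 2.15
tool_pos: [0.3069, 0.3129, 0.2618]
ee_rot: [3.141, 0.001, 0.003]
wrist_force: [0.0, 0.1, -0.1]
width: 0.094
```

>>> servo_tool([
  [[0.3, 0.3, 0], 0],
  [[0.7, 0.6, 0], 0],
  [[1, 0.6, 0], 0],
  [[1, 0.6, 0], 0],
])

```text
time: 2.48
tool_pos: [0.3903, 0.264, 0.2607]
ee_rot: [3.14, 0.001, 0.003]
wrist_force: [-0.3, -0.1, -1.0]
width: 0.0939
```

>>> servo_tool([
  [[0.3, 0.3, 0], 0],
  [[0.7, 0.62, 0], 0],
  [[1, 0.62, 0], 0],
  [[1, 0.62, 0], 0],
  [[1, 0.62, 0], 0],
], grip=-0.1)

```text
time: 2.9
tool_pos: [0.4673, 0.2161, 0.2612]
ee_rot: [3.141, 0.003, 0.006]
wrist_force: [0.1, 0.7, 0.7]
width: 0.0639
```

```bash
python3 - <<'E'
from h import *
np.set_printoptions(precision=4,suppress=True)
s=snap('wrist','wrist1'); print(s['world_from_camera']); print(robot.get_obs())
E
```

```text
[[ 0.005  -0.9694 -0.2456  0.5374]
 [-1.     -0.0045 -0.0024  0.2175]
 [ 0.0013  0.2456 -0.9694  0.4795]
 [ 0.      0.      0.      1.    ]]
{'time': 2.95, 'joint_positions': array([0.3237, 0.0103, 1.2633, 0.0007, 1.8699, 1.8883]), 'qvel': array([ 0.0172, -0.0259,  0.0045, -0.0027, -0.0008,  0.0046]), 'joint_torque': array([ -0.6176, -29.8293, -30.2353,  -0.0501,  -0.1289,  -0.0092]), 'tool_pos': array([0.4667, 0.2165, 0.2617]), 'ee_rot': array([-3.1415,  0.002 ,  0.0064]), 'wrist_force': array([-0.5263, -0.2784, -0.3465]), 'wrist_torque': array([-0.0254,  0.1704, -0.0241]), 'width': 0.06013177812623982}
```

View pics/wrist1.png

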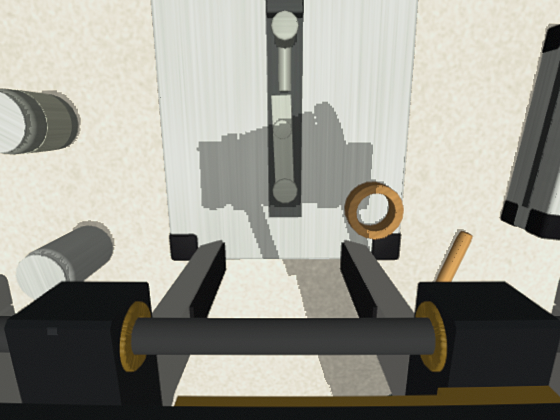

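```bash
python3 - <<'E'
from h import *
np.set_printoptions(precision=4,suppress=True)
s=ld('wrist1')
b=s['pixels'][100:215,245:325][:,:,::-1]
cv2.imwrite('pics/w1z.png',cv2.resize(b,None,fx=5,fy=5,interpolation=2))
for p,z in [((285,25),.186),((282,128),.185),((285,190),.145),((375,210),.154)]: print(onz(s,*p,z))
E
```

```text
[0.6141 0.2157 0.186 ]
[0.5352 0.2177 0.185 ]
[0.475  0.2145 0.145 ]
[0.4572 0.1259 0.154 ]
```

View pics/w1z.png

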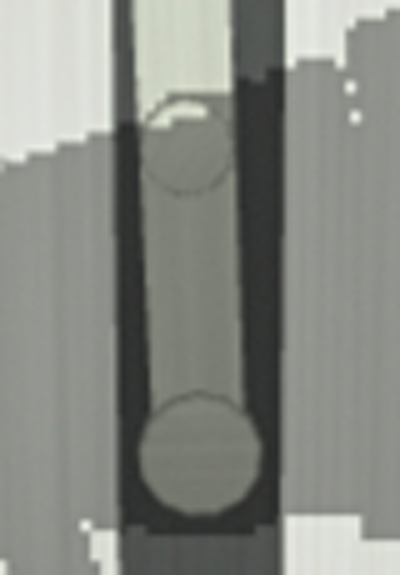

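>>> servo_tool([
  [[0.4, 0, 0], 0],
  [[0.85, 0, 0], 0],
  [[0.85, 0, 0], 0],
  [[0.85, 0, 0.3], 0],
  [[0.85, 0, 0.6], 0],
  [[0.85, 0, 0.7], 0],
  [[0.85, 0, 0.7], 0],
])

```text
time: 3.53
tool_pos: [0.5327, 0.2169, 0.2037]
ee_rot: [3.14, 0.005, 0.007]
wrist_force: [-1.0, -0.3, 0.3]
width: 0.0515
```

>>> servo_tool([
  [[0, 0, 0.2], 0],
  [[0, 0, 0.4], 0],
  [[0, 0, 0.55], 0],
  [[0, 0, 0.67], 0],
  [[0, 0, 0.67], 0],
  [[0, 0, 0.67], 0],
])

```text
time: 4.03
tool_pos: [0.5353, 0.2166, 0.1529]
ee_rot: [-3.142, 0.0, 0.005]
wrist_force: [-0.4, 0.1, 0.0]
width: 0.0514
```

```bash
python3 - <<'E'
from h import *
np.set_printoptions(precision=4,suppress=True)
s=snap('wrist','wrist2'); o=robot.get_obs();print(o['tool_pos'],o['wrist_force'],o['width'])
E
```

```text
[0.5358 0.2167 0.1536] [-0.1426 -1.1595 -0.0431] 0.051697841787536614
```

View pics/wrist2.png

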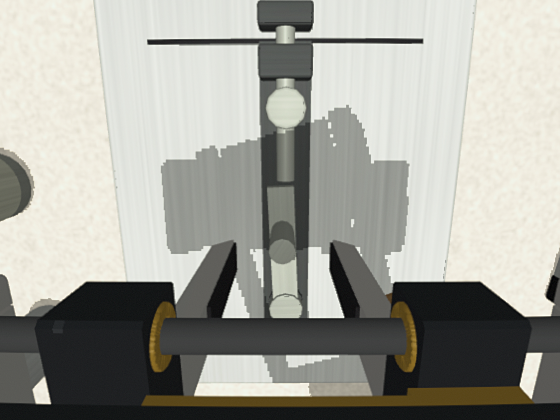

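```bash
python3 - <<'E'
from h import *
np.set_printoptions(precision=4,suppress=True)
s=ld('wrist2'); print(s['world_from_camera'][:3,3])
print(proj(s,[[.535,.217,.185],[.535,.217,.144],[.5358,.2167,.1536]]))
b=s['pixels'][170:340,200:360][:,:,::-1]
cv2.imwrite('pics/w2z.png',cv2.resize(b,None,fx=4,fy=4,interpolation=2)[:600])
E
```

```text
[0.6048 0.2179 0.3714]
[[283.4283 250.5394]
 [283.2579 229.724 ]
 [283.748  232.8068]]
```

View pics/w2z.png

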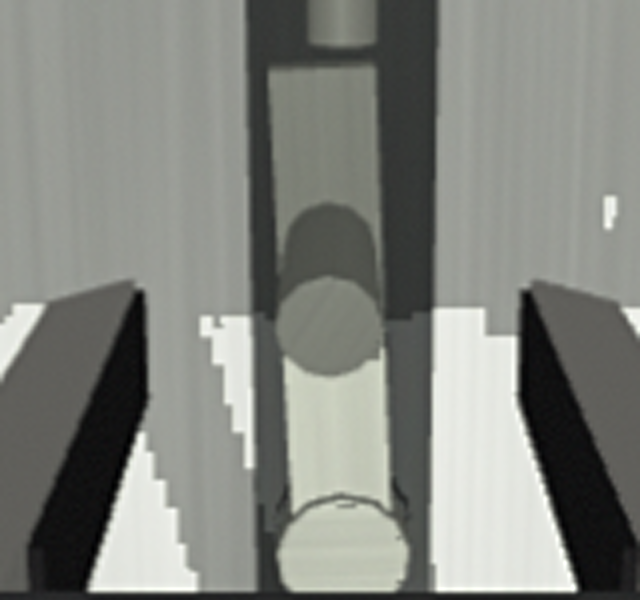

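>>> servo_tool([
  [[0, 0, 0.02], 0],
  [[0, 0, 0.02], 0],
  [[0, 0, 0.02], 0],
  [[0, 0, 0.02], 0],
  [[0, 0, 0.02], 0],
  [[0, 0, 0.02], 0],
], grip=1)

```text
time: 4.58
tool_pos: [0.5356, 0.2165, 0.1511]
ee_rot: [-3.141, -0.0, 0.005]
wrist_force: [-0.5, 0.4, -0.0]
width: 0.015
```

```bash
cat > arc.py <<'E'
import numpy as np,sys
a0,a1,n,yaw=map(float,sys.argv[1:5]); r=.06
P=[]
for a in np.linspace(a0,a1,int(n)+1)[1:]:
    d=r*np.array([np.cos(a)-np.cos(a0),np.sin(a)-np.sin(a0)])
    x=d@[np.cos(yaw),np.sin(yaw)]; y=d@[np.sin(yaw),-np.cos(yaw)]
    P.append([[round(x/.08,2),round(y/.08,2),0],round(-(a-a0)/(np.pi/2),3)])
print(P)
E
python3 arc.py 0.04 0.82 12 0.005
```

```text
[[[np.float64(-0.0), np.float64(-0.05), 0], np.float64(-0.041)], [[np.float64(-0.01), np.float64(-0.1), 0], np.float64(-0.083)], [[np.float64(-0.02), np.float64(-0.14), 0], np.float64(-0.124)], [[np.float64(-0.03), np.float64(-0.19), 0], np.float64(-0.166)], [[np.float64(-0.05), np.float64(-0.24), 0], np.float64(-0.207)], [[np.float64(-0.07), np.float64(-0.28), 0], np.float64(-0.248)], [[np.float64(-0.09), np.float64(-0.33), 0], np.float64(-0.29)], [[np.float64(-0.11), np.float64(-0.37), 0], np.float64(-0.331)], [[np.float64(-0.14), np.float64(-0.41), 0], np.float64(-0.372)], [[np.float64(-0.17), np.float64(-0.45), 0], np.float64(-0.414)], [[np.float64(-0.2), np.float64(-0.48), 0], np.float64(-0.455)], [[np.float64(-0.24), np.float64(-0.52), 0], np.float64(-0.497)]]
```

>>> servo_tool([
  [[0, -0.05, 0], -0.04],
  [[-0.01, -0.1, 0], -0.08],
  [[-0.02, -0.14, 0], -0.12],
  [[-0.03, -0.19, 0], -0.17],
  [[-0.05, -0.24, 0], -0.21],
  [[-0.07, -0.28, 0], -0.25],
  [[-0.09, -0.33, 0], -0.29],
  [[-0.11, -0.37, 0], -0.33],
  [[-0.14, -0.41, 0], -0.37],
  [[-0.17, -0.45, 0], -0.41],
  [[-0.2, -0.48, 0], -0.46],
  [[-0.24, -0.52, 0], -0.5],
])

```text
time: 5.58
tool_pos: [0.5161, 0.2581, 0.151]
ee_rot: [3.142, -0.0, 0.794]
wrist_force: [0.7, -0.1, 0.5]
width: 0.0003
```

```bash
python3 arc.py 0.82 1.63 12 0.79 | sed 's/np.float64//g'
```

```text
[[[(-0.0), (-0.05), 0], (-0.043)], [[(-0.01), (-0.1), 0], (-0.086)], [[(-0.02), (-0.15), 0], (-0.129)], [[(-0.03), (-0.2), 0], (-0.172)], [[(-0.05), (-0.25), 0], (-0.215)], [[(-0.07), (-0.29), 0], (-0.258)], [[(-0.09), (-0.34), 0], (-0.301)], [[(-0.12), (-0.38), 0], (-0.344)], [[(-0.15), (-0.42), 0], (-0.387)], [[(-0.18), (-0.46), 0], (-0.43)], [[(-0.21), (-0.5), 0], (-0.473)], [[(-0.25), (-0.54), 0], (-0.516)]]
```

The opening reads 0.3 mm, so the knob slipped out of the jaws. I'll look before moving again.

```bash
python3 - <<'E'
from h import *
s=snap('wrist','wrist3'); t=snap('top','top3')
b=t['pixels'][110:290,95:255][:,:,::-1]
cv2.imwrite('pics/t3z.png',cv2.resize(b,None,fx=3.3,fy=3.3,interpolation=2))
E
```

```text
(no output)
```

View pics/wrist3.png

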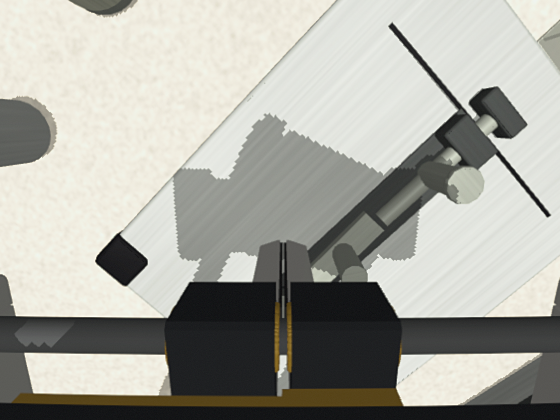

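View pics/t3z.png

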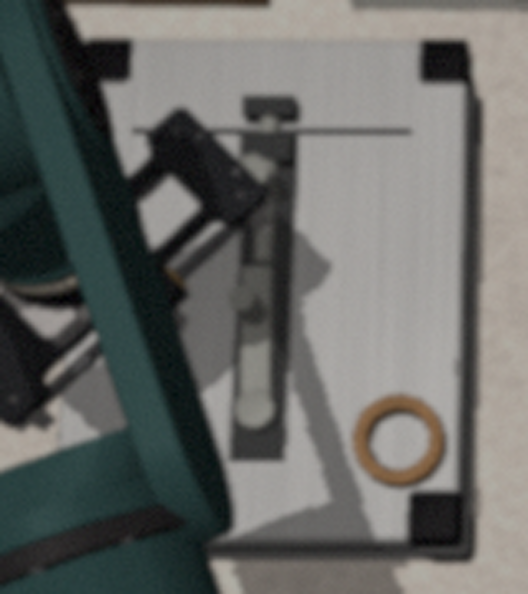

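```bash
python3 - <<'E'
from h import *
np.set_printoptions(precision=4,suppress=True)
s=ld('wrist3')
print(proj(s,[[.535,.217,.185],[.535,.217,.144],[.614,.2157,.186],[.5161,.2581,.151]]))
b=s['pixels'][150:300,240:500][:,:,::-1]
cv2.imwrite('pics/w3z.png',cv2.resize(b,None,fx=3,fy=3,interpolation=2))
E
```

```text
[[356.5742 277.937 ]
 [344.3483 252.7959]
 [466.0945 186.5469]
 [284.1873 234.1387]]
```

View pics/w3z.png

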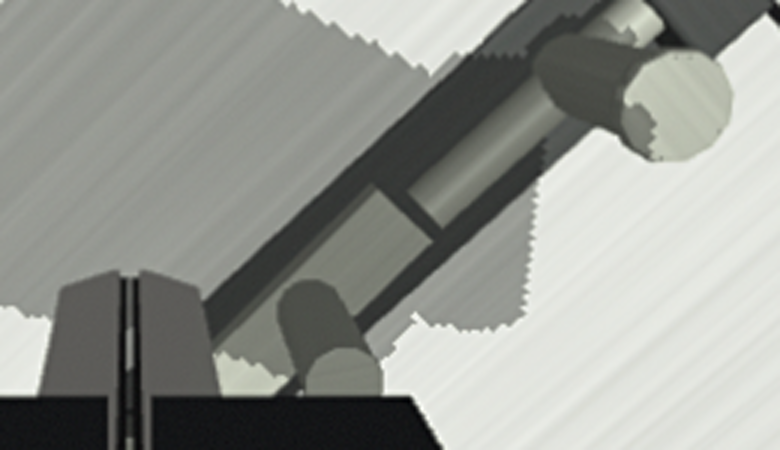

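```bash
python3 - <<'E'
from h import *
np.set_printoptions(precision=4,suppress=True)
s=ld('wrist2')
for p in [(235,241),(332,241),(283.5,241)]: print(onz(s,*p,.1536))
s=ld('wrist1'); print(onz(s,283,241,.2617), robot.get_obs()['tool_pos'])
s=snap('scene','scene3')
b=s['pixels'][220:420,225:505][:,:,::-1]
cv2.imwrite('pics/s3z.png',cv2.resize(b,None,fx=2.8,fy=2.8,interpolation=2))
print(proj(s,[robot.get_obs()['tool_pos'],[.535,.217,.185]]),(proj(s,[robot.get_obs()['tool_pos'],[.535,.217,.185]])-[225,220])*2.8)
E
```

```text
[0.5299 0.2494 0.1536]
[0.5302 0.1842 0.1536]
[0.53   0.2168 0.1536]
[0.462  0.2166 0.2617] [0.5158 0.2584 0.1511]
[[414.0921 329.2556]
 [389.9275 307.2993]] [[529.458  305.9156]
 [461.797  244.438 ]]
```

View pics/s3z.png

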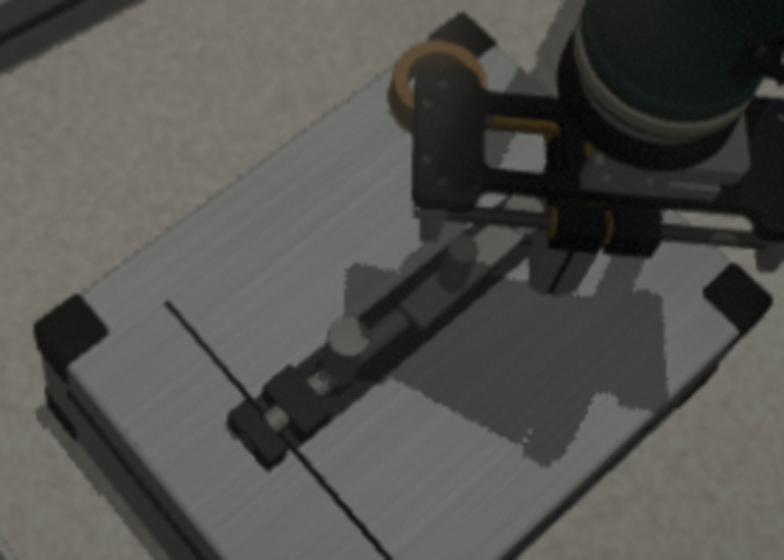

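```bash
python3 - <<'E'
from h import *
np.set_printoptions(precision=4,suppress=True)
s=ld('scene3');w=ld('wrist3');a=(225+553/2.8,220+290/2.8)
print(onz(s,*a,.151)); 
for z in (.13,.151,.17): print(onz(w,283.5,240,z))
print(tri(s,a,w,(283.5,240)))
E
```

```text
[0.4994 0.2598 0.151 ]
[0.5079 0.2503 0.13  ]
[0.5129 0.2555 0.151 ]
[0.5174 0.2601 0.17  ]
(array([0.5253, 0.2683, 0.2037]), np.float64(0.00020965527350432))
```

Casting rays to the fingertips from the scene and wrist cameras puts them at z ≈ 0.19–0.20. That is about 45 mm above the reported TCP and above the knob tops, so the fingers closed over the knob without touching it. I'll go down part way over the bare lid and measure again.

>>> servo_tool([
  [[0, 0, 0.1], 0],
  [[0, 0, 0.2], 0],
  [[0, 0, 0.3], 0],
  [[0, 0, 0.35], 0],
  [[0, 0, 0.35], 0],
])

```text
time: 6.15
tool_pos: [0.515, 0.2574, 0.1206]
ee_rot: [-3.14, 0.004, 0.79]
wrist_force: [-0.8, 0.2, 0.1]
width: 0.0006
```

```bash
python3 - <<'E'
from h import *
np.set_printoptions(precision=4,suppress=True)
s=snap('scene','scene4');w=snap('wrist','wrist4');print(robot.get_obs()['tool_pos'],robot.get_obs()['wrist_force'])
b=s['pixels'][260:370,350:490][:,:,::-1]
cv2.imwrite('pics/s4z.png',cv2.resize(b,None,fx=5.4,fy=5.4,interpolation=2))
E
```

```text
[0.5159 0.2578 0.1224] [ 0.2901  0.1953 -0.3757]
```

View pics/s4z.png

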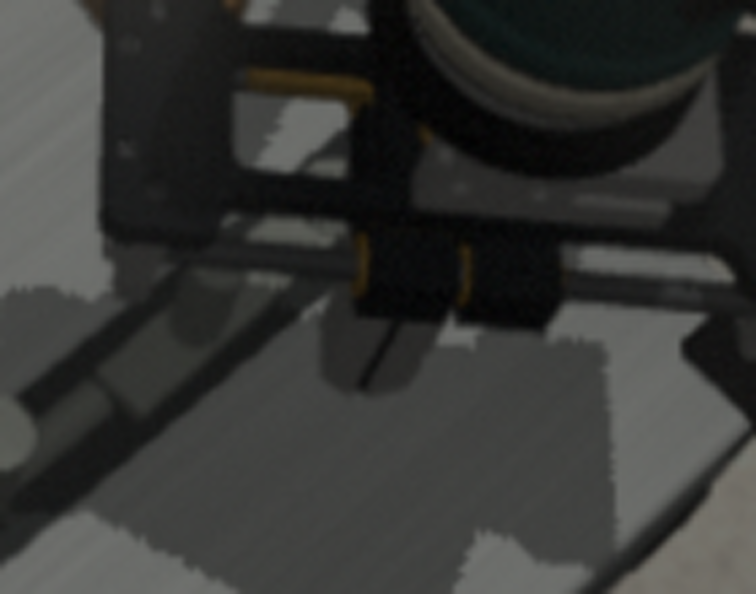

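View pics/wrist4.png

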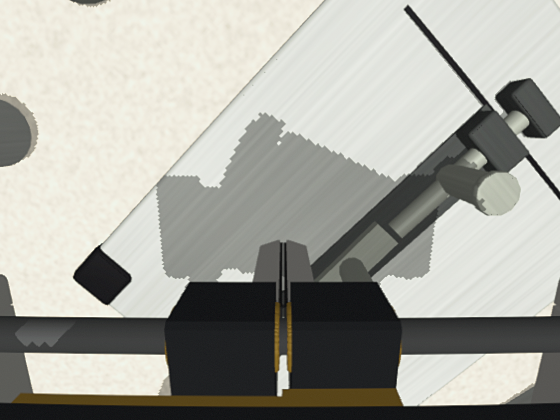

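```bash
python3 - <<'E'
from h import *
np.set_printoptions(precision=4,suppress=True)
s=ld('scene4');w=ld('wrist4')
for p in [(417.6,331.9),(417.6,333),(417.6,330)]: print(tri(s,p,w,(283.5,240.5)))
E
```

```text
(array([0.5239, 0.2671, 0.1704]), np.float64(0.0006507938950430652))
(array([0.5237, 0.2673, 0.1681]), np.float64(0.002158413230513027))
(array([0.5244, 0.2669, 0.1745]), np.float64(0.0019357845500834498))
```

>>> servo_tool([
  [[0, 0, -0.4], 0],
  [[0, 0, -0.8], 0],
  [[0, 0, -0.9], 0],
  [[0, 0, -0.9], 0.07],
  [[-0.1, 0.3, -0.9], 0.14],
  [[-0.19, 0.53, -0.9], 0.21],
  [[-0.19, 0.53, -0.9], 0.28],
  [[-0.19, 0.53, -0.9], 0.35],
  [[-0.19, 0.53, -0.9], 0.42],
  [[-0.19, 0.53, -0.9], 0.48],
  [[-0.19, 0.53, -0.9], 0.48],
], grip=-0.1)

```text
time: 7.17
tool_pos: [0.5357, 0.2173, 0.1951]
ee_rot: [-3.141, -0.001, 0.034]
wrist_force: [-0.2, -0.5, 0.1]
width: 0.0519
```

Now go down 66 mm, to TCP 0.129, where the tips should be about 8 mm below the knob's top, and look.

>>> servo_tool([
  [[-0.03, 0, 0.25], 0],
  [[-0.03, 0, 0.5], 0],
  [[-0.03, 0, 0.7], 0],
  [[-0.03, 0, 0.82], 0],
  [[-0.03, 0, 0.82], 0],
])

```text
time: 7.58
tool_pos: [0.5315, 0.2169, 0.1265]
ee_rot: [3.14, 0.005, 0.038]
wrist_force: [-0.2, -0.3, 0.1]
width: 0.052
```

```bash
python3 - <<'E'
from h import *
np.set_printoptions(precision=4,suppress=True)
s=snap('scene','scene5');w=snap('wrist','wrist5');print(robot.get_obs()['tool_pos'],robot.get_obs()['wrist_force'])
b=s['pixels'][240:370,330:490][:,:,::-1]
cv2.imwrite('pics/s5z.png',cv2.resize(np.clip(b*1.7,0,255),None,fx=4.6,fy=4.6,interpolation=2))
E
```

```text
[0.5333 0.2174 0.1297] [0.3005 0.7555 0.3058][ WARN:0@2.066] global loadsave.cpp:1063 imwrite_ Unsupported depth image for selected encoder is fallbacked to CV_8U.
```

View pics/s5z.png

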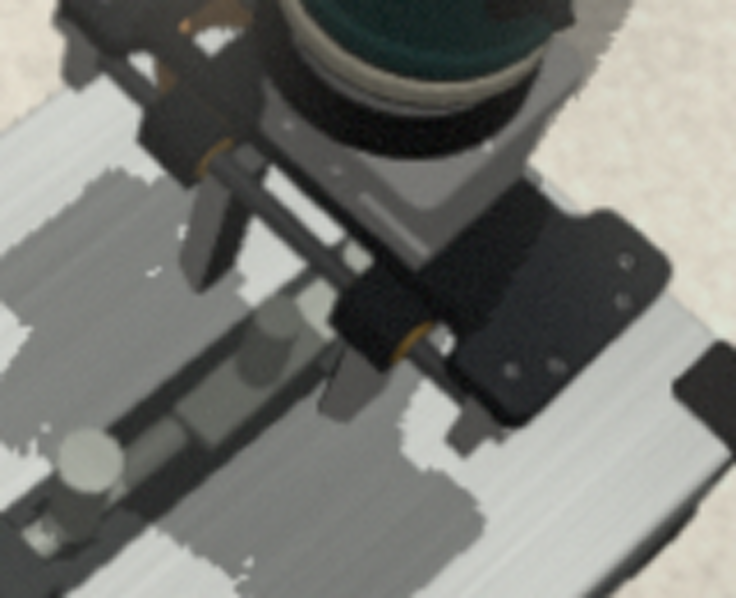

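View pics/wrist5.png

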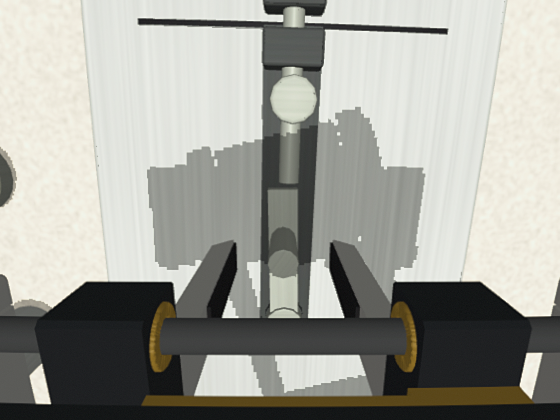

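```bash
python3 - <<'E'
from h import *
np.set_printoptions(precision=4,suppress=True)
s=ld('scene5')
f=lambda u,v:(330+u/4.6,240+v/4.6)
for z in (.15,.17,.19,.21,.23,.25): print(z,'stub',onz(s,*f(475,455),z)[:2],'tipR',onz(s,*f(335,415),z)[:2],'tipL',onz(s,*f(200,290),z)[:2])
E
```

```text
0.15 stub [0.5042 0.2871] tipR [0.53   0.2483] tipL [0.5336 0.1879]
0.17 stub [0.5138 0.2896] tipR [0.539  0.2518] tipL [0.5425 0.193 ]
0.19 stub [0.5235 0.292 ] tipR [0.5479 0.2553] tipL [0.5514 0.1982]
0.21 stub [0.5332 0.2945] tipR [0.5569 0.2588] tipL [0.5603 0.2033]
0.23 stub [0.5429 0.2969] tipR [0.5659 0.2623] tipL [0.5692 0.2084]
0.25 stub [0.5526 0.2994] tipR [0.5749 0.2657] tipL [0.5781 0.2135]
```

>>> servo_tool([
  [[0, 0, 0.08], 0],
  [[0, 0, 0.16], 0],
  [[0, 0, 0.25], 0],
  [[0, 0, 0.25], 0],
])

```text
time: 8.02
tool_pos: [0.5322, 0.217, 0.1076]
ee_rot: [3.141, 0.003, 0.036]
wrist_force: [-0.0, 0.0, -1.0]
width: 0.052
```

>>> servo_tool([
  [[0, 0, 0], 0],
  [[0, 0, 0], 0],
  [[0, 0, 0], 0],
  [[0, 0, 0], 0],
  [[0, 0, 0], 0],
  [[0, 0, 0], 0],
  [[0, 0, 0], 0],
  [[0, 0, 0], 0],
], grip=1)

```text
time: 8.68
tool_pos: [0.5333, 0.2173, 0.1097]
ee_rot: [-3.141, -0.001, 0.036]
wrist_force: [-0.1, -0.5, 1.3]
width: 0.0154
```

>>> servo_tool([
  [[0, -0.05, 0], -0.04],
  [[-0.01, -0.1, 0], -0.08],
  [[-0.02, -0.14, 0], -0.12],
  [[-0.03, -0.19, 0], -0.17],
  [[-0.05, -0.24, 0], -0.21],
  [[-0.07, -0.28, 0], -0.25],
  [[-0.09, -0.33, 0], -0.29],
  [[-0.11, -0.37, 0], -0.33],
  [[-0.14, -0.41, 0], -0.37],
  [[-0.17, -0.45, 0], -0.41],
  [[-0.2, -0.48, 0], -0.46],
  [[-0.24, -0.52, 0], -0.5],
])

```text
time: 9.68
tool_pos: [0.5137, 0.2582, 0.1097]
ee_rot: [3.14, -0.002, 0.825]
wrist_force: [3.5, -0.7, -0.3]
width: 0.0156
```

>>> servo_tool([
  [[0, -0.05, 0], -0.04],
  [[-0.01, -0.1, 0], -0.09],
  [[-0.02, -0.15, 0], -0.13],
  [[-0.03, -0.2, 0], -0.17],
  [[-0.04, -0.25, 0], -0.21],
  [[-0.06, -0.29, 0], -0.26],
  [[-0.08, -0.34, 0], -0.3],
  [[-0.11, -0.38, 0], -0.34],
  [[-0.13, -0.43, 0], -0.39],
  [[-0.16, -0.47, 0], -0.43],
  [[-0.2, -0.51, 0], -0.47],
  [[-0.23, -0.54, 0], -0.51],
])

```text
time: 10.68
tool_pos: [0.4728, 0.2727, 0.1098]
ee_rot: [3.132, 0.002, 1.624]
wrist_force: [15.6, -2.7, -6.6]
width: 0.0153
```

>>> servo_tool([
  [[0, 0, 0], 0],
  [[0, 0, 0], 0],
  [[0, 0, 0], 0],
  [[0, 0, 0], 0],
  [[0, 0, 0], 0],
], grip=0.1)

```text
time: 11.1
tool_pos: [0.468, 0.2743, 0.1094]
ee_rot: [-3.141, -0.0, 1.623]
wrist_force: [0.1, -0.9, 0.2]
width: 0.0416
```

>>> servo_tool([
  [[0, 0, -0.3], 0],
  [[0, 0, -0.7], 0],
  [[0, 0, -1], 0],
  [[0, 0, -1], 0],
  [[0, 0, -1], 0],
])

```text
time: 11.52
tool_pos: [0.4691, 0.2748, 0.1913]
ee_rot: [3.138, -0.002, 1.623]
wrist_force: [0.0, -0.6, -0.4]
width: 0.0423
```

```bash
python3 - <<'E'
from h import *
np.set_printoptions(precision=4,suppress=True)
w=snap('wrist','wrist6');s=snap('scene','scene6');o=robot.get_obs();print(o['tool_pos'],o['ee_rot'],o['joint_positions'])
b=s['pixels'][220:420,225:505][:,:,::-1]
cv2.imwrite('pics/s6z.png',cv2.resize(np.clip(b*1.5,0,255).astype('uint8'),None,fx=2.8,fy=2.8,interpolation=2))
E
```

```text
[0.4676 0.274  0.188 ] [-3.1395  0.0007  1.6229] [0.4253 0.0679 1.3485 0.0002 1.7274 0.3732]
```

View pics/s6z.png

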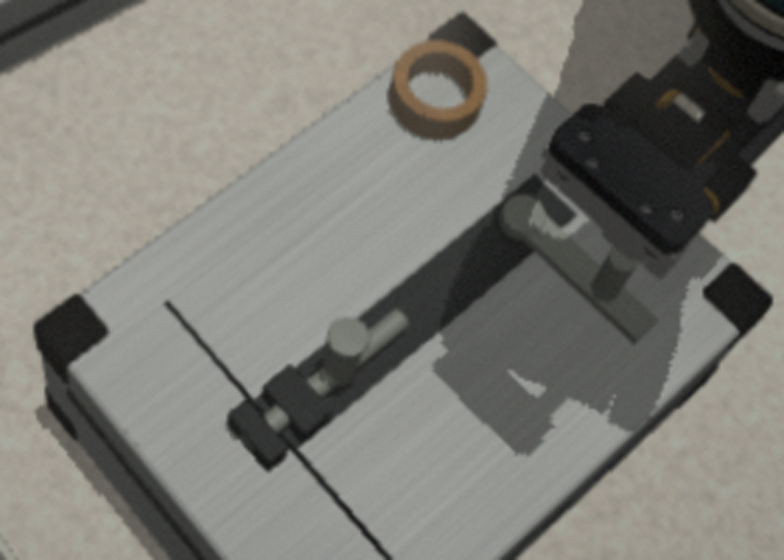

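View pics/wrist6.png

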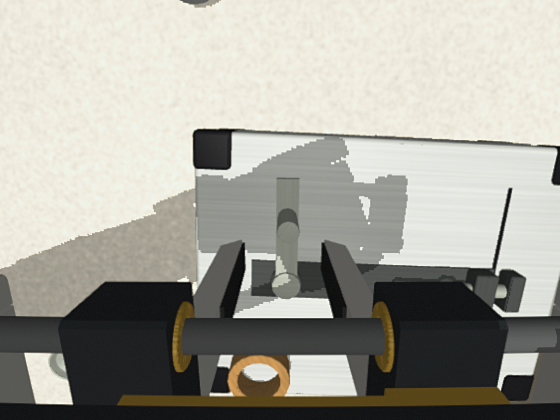

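```bash
python3 - <<'E'
from h import *
np.set_printoptions(precision=4,suppress=True)
w=ld('wrist6')
e=onz(w,288,179,.144);p=onz(w,286,286,.145);k=onz(w,288.5,228,.185)
d=e-p;print(e,p,k,np.arctan2(d[1],d[0]))
# plate/case edge direction
q=onz(w,232,131,.13)-onz(w,540,146,.13);print('case edge dir',np.arctan2(-q[1],-q[0]))
E
```

```text
[0.4711 0.3057 0.144 ] [0.4745 0.2148 0.145 ] [0.4722 0.278  0.185 ] 1.607400705869082
case edge dir 0.007946015165137885
```

>>> servo_tool([
  [[-0.2, 0.2, 0], 0.08],
  [[-0.5, 0.5, 0], 0.16],
  [[-0.82, 0.8, 0], 0.24],
  [[-0.82, 1, 0], 0.31],
  [[-0.82, 1, 0], 0.39],
  [[-0.82, 1, 0], 0.47],
  [[-0.82, 1, 0], 0.55],
  [[-0.82, 1, 0], 0.63],
  [[-0.82, 1, 0], 0.71],
  [[-0.82, 1, 0], 0.79],
  [[-0.82, 1, 0], 0.87],
  [[-0.82, 1, 0], 0.9],
], grip=-0.1)

```text
time: 12.62
tool_pos: [0.5504, 0.2125, 0.1866]
ee_rot: [3.141, 0.005, 0.204]
wrist_force: [-0.1, -0.7, -0.4]
width: 0.0515
```

>>> servo_tool([
  [[0.3, 0.1, 0], 0.06],
  [[0.6, 0.11, 0], 0.12],
  [[0.77, 0.11, 0], 0.12],
  [[0.77, 0.11, 0.2], 0.12],
  [[0.77, 0.11, 0.4], 0.12],
  [[0.77, 0.11, 0.4], 0.12],
  [[0.77, 0.11, 0.4], 0.12],
])

```text
time: 13.2
tool_pos: [0.6119, 0.2165, 0.1539]
ee_rot: [3.14, 0.006, 0.02]
wrist_force: [0.9, 0.8, 0.6]
width: 0.0515
```

```bash
python3 - <<'E'
from h import *
np.set_printoptions(precision=4,suppress=True)
w=snap('wrist','wrist7');o=robot.get_obs();print(o['tool_pos'],o['ee_rot'],o['wrist_force'])
print(proj(w,[[.6145,.2157,.186]]))
E
```

```text
[0.6128 0.2168 0.1558] [3.141  0.0031 0.0206] [0.319  0.6293 0.533 ]
[[285.6362 246.2551]]
```

View pics/wrist7.png

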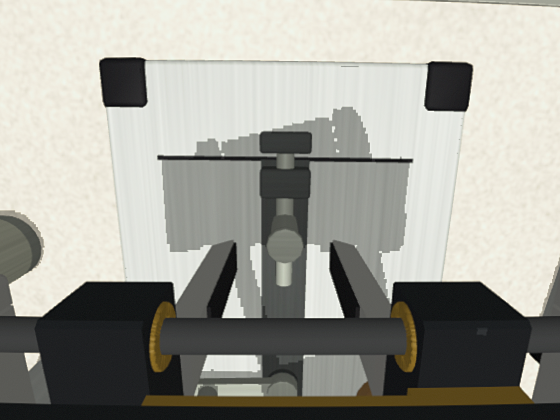

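Bolt knob seen at (285,246), against a prediction of (285.6,246), and it lies centrally between the fingers. The keeper is aside at the lower left. Next: go down 46 mm and grip.

>>> servo_tool([
  [[0, 0, 0.15], 0],
  [[0, 0, 0.3], 0],
  [[0, 0, 0.45], 0],
  [[0, 0, 0.57], 0],
  [[0, 0, 0.57], 0],
])

```text
time: 13.67
tool_pos: [0.6116, 0.2164, 0.1077]
ee_rot: [3.14, 0.006, 0.021]
wrist_force: [-0.8, 0.5, -1.1]
width: 0.0517
```

>>> servo_tool([
  [[0, 0, 0], 0],
  [[0, 0, 0], 0],
  [[0, 0, 0], 0],
  [[0, 0, 0], 0],
  [[0, 0, 0], 0],
  [[0, 0, 0], 0],
  [[0, 0, 0], 0],
  [[0, 0, 0], 0],
], grip=1)

```text
time: 14.33
tool_pos: [0.6141, 0.2156, 0.1126]
ee_rot: [3.14, -0.001, 0.019]
wrist_force: [0.2, -4.9, 2.4]
width: 0.0173
```

>>> servo_tool([
  [[-0.06, 0, 0], 0],
  [[-0.12, 0, 0], 0],
  [[-0.18, 0, 0], 0],
  [[-0.24, 0, 0], 0],
  [[-0.3, 0, 0], 0],
  [[-0.36, 0, 0], 0],
  [[-0.42, 0, 0], 0],
  [[-0.48, 0, 0], 0],
  [[-0.54, 0, 0], 0],
  [[-0.6, 0, 0], 0],
  [[-0.65, 0, 0], 0],
  [[-0.65, 0, 0], 0],
])

```text
time: 15.33
tool_pos: [0.5616, 0.2152, 0.1126]
ee_rot: [3.141, -0.001, 0.02]
wrist_force: [0.5, -4.2, 2.9]
width: 0.0175
```

>>> servo_tool([
  [[-0.02, 0, 0], 0],
  [[-0.04, 0, 0], 0],
  [[-0.06, 0, 0], 0],
  [[-0.07, 0, 0], 0],
  [[-0.07, 0, 0], 0],
])

```text
time: 15.75
tool_pos: [0.5592, 0.2152, 0.1126]
ee_rot: [3.141, -0.007, 0.02]
wrist_force: [6.9, -4.1, -0.8]
width: 0.0174
```

>>> servo_tool([
  [[-0.02, 0, 0], 0],
  [[-0.03, 0, 0], 0],
  [[-0.03, 0, 0], 0],
])

```text
time: 16.0
tool_pos: [0.5593, 0.2152, 0.1126]
ee_rot: [-3.142, -0.013, 0.019]
wrist_force: [12.7, -4.6, -3.3]
width: 0.0175
```

>>> servo_tool([
  [[0, 0, 0], 0],
  [[0, 0, 0], 0],
  [[0, 0, 0], 0],
  [[0, 0, 0], 0],
  [[0, 0, 0], 0],
  [[0, 0, 0], 0],
], grip=-0.1)

```text
time: 16.5
tool_pos: [0.5532, 0.2161, 0.1116]
ee_rot: [-3.141, 0.001, 0.021]
wrist_force: [0.4, 0.5, -0.3]
width: 0.0506
```

>>> servo_tool([
  [[0, 0, -0.3], 0],
  [[0, 0, -0.7], 0],
  [[0, 0, -1], 0],
  [[0, 0, -1], 0],
  [[0, 0, -1], 0],
])

```text
time: 16.92
tool_pos: [0.5546, 0.2162, 0.1939]
ee_rot: [-3.14, -0.004, 0.021]
wrist_force: [0.1, 0.4, -0.1]
width: 0.0515
```

>>> servo_tool([
  [[0, 0, -0.4], 0],
  [[-0.4, 0, -0.8], 0],
  [[-0.8, 0, -0.8], 0],
  [[-0.8, 0, -0.8], 0],
  [[-0.8, 0, -0.8], 0],
])

```text
time: 17.33
tool_pos: [0.4883, 0.2145, 0.255]
ee_rot: [3.142, 0.001, 0.022]
wrist_force: [0.1, 0.2, -0.6]
width: 0.0517
```

```bash
python3 - <<'E'
from h import *
np.set_printoptions(precision=4,suppress=True)
w=snap('wrist','wrist8');t=snap('scene','scene8');o=robot.get_obs();print(o['time'],o['tool_pos'],o['wrist_force'])
E
```

```text
17.4333 [0.4894 0.2142 0.2538] [ 0.746  -0.6533  0.3454]
```

View pics/wrist8.png

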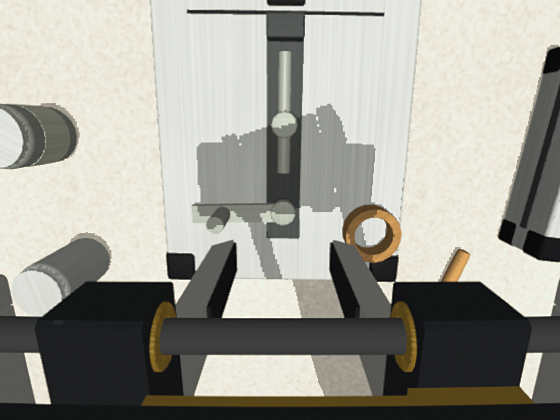

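View pics/scene8.png

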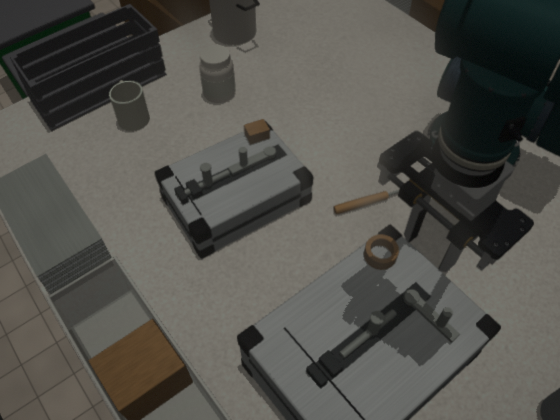

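```bash
python3 - <<'E'
from h import *
np.set_printoptions(precision=4,suppress=True)
w=ld('wrist8')
print('bolt',onz(w,284.5,124,.186),'was .6141')
e=onz(w,193,213.5,.144);p=onz(w,283,213,.145);print(np.arctan2(*(e-p)[[1,0]]))
robot.close_job()
E
```

```text
bolt [0.5597 0.2152 0.186 ] was .6141
1.6000634778668044
the job is handed in; nothing more can be done
```

I swung the large case's keeper fully aside, then drew the bolt all the way back, and handed the job in at about 17.4 s. The gripper was clear of everything, and the smaller case was not touched; its latch still looks shut in the last scene picture.

**Last checks:**
- **Keeper:** the bar is at 1.60 rad in world axes. The case is turned by about 0.01 rad, so the joint is at about 1.59, at its stop. I also felt the stop as a 16 N rise in wrist force.
- **Bolt:** the knob moved from x = 0.614 to 0.560, about 54.4 mm by camera and 54.9 mm by the arm's own reading. The force rose to 13 N at the end, so it is at its stop.

**What went wrong:** my first grasp of the keeper closed on nothing. The real fingertips are about 48 mm short of the reported TCP, so they passed above the knob and moved nothing. I found this from the finger opening and by sighting the tips in two cameras, then gripped lower and repeated the swing.

**Disagreement:** the top and scene cameras differed by about 5 mm in y. I used the wrist camera for the final positions.

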